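# Close the balance's draft shield and tare

### The arm

A 6-joint arm with a two-finger parallel gripper is mounted at the origin on the work surface. World frame = base frame: x ahead of the robot, y to its left, z up, the work surface at z = 0. Lengths are in mm, angles in rad, forces in N, time in s.
With the tool pointing down it reaches from about 325 to 900 mm from the base axis. Payload 6.1 kg.
Tool frame: the origin (TCP) lies at the centre of the arm's flange, where the gripper is bolted on; the fingertips stand 173 mm ahead of it and the grasp point (between the pads) lies 155 mm ahead of it; z points along the fingers, y is the direction in which the jaws open and shut (so a half turn about z gives the same grasp; the last joint's range is limited). The gripper opens to 85 mm and grips with 20 to 120 N. Pads are 22 mm wide; open, the fingers measure 114 mm over their backs; the gripper's body (76 mm by 85 mm) begins 54 mm behind the grasp point. The pads swing forward as they close: fully open they stand 13 mm farther back than shut.
Start: joints at [1.222, 0.22, 1.526, -0, 1.395, -0.126], TCP at [138.1, 609.545, 404.7] pointing down, gripper open.
Joint ranges: [-2.98, 2.98], [-0.91, 2.08], [0.09, 2.57], [-1.24, 4.39], [0.2, 2.65], [-2.68, 2.68]. Speed limits (rad/s): [2.57, 2.57, 3.01, 3.14, 3.14, 3.14].

### API

Orientations are given as a unit quaternion [w, x, y, z].
In Python, from cell import * gives the robot as it stands.
- The arm moves only by the tool servo_tool, never from a script. Its argument "plan" is a list that holds one entry, the list of rows, each a list of 7 numbers: the opening in per cent of the stroke, from 0 (shut) to 100 (fully open), then the shift along the tool's x, y, z in mm, then the turn, a rotation vector about the tool's x, y, z in rad. In form: [[[gripper, dx, dy, dz, wx, wy, wz], ...]]. A call has 1 to 5 rows; each row is the pose to reach, as a shift and turn from the pose commanded when the call began, along the tool's axes at that moment; what a row does not reach only later rows make up. A row lasts 1/12 s, in which the tool goes at most 41.7 mm and 7.16 degrees, less where a joint would pass 70% of its speed; a pose out of reach is approached as far as the arm can. A call with a gripper value outside its range is refused whole. The fingers move at their own pace and stop on an object; the grip force is fixed at half the most. Time passes only in rows, so rows that repeat a pose let the fingers close. It gives the time, the measured TCP pose, the force and the opening at its end, in the units of the state.
- read_state(): the state, without advancing time (a new reading comes with each control period).
- get_image(name): name is "scene" or "top" or "wrist"; returns (picture, depth): 480x640x3 uint8, red, green, blue; 480x640 float32, mm along the optical axis (not along the pixel's ray), 0 where there is no reading.
- camera_params(name): a dict with "fx", "fy", "cx", "cy" (pixels), "extrinsics" (4x4, takes a point from world to camera coordinates). Camera axes: x right, y up, looking along -z (the intrinsics and any distortion apply to the point x, -y, -z); pixel columns grow to the right and rows downward; lengths in mm; the calibration is good to about 2 mm. The wrist camera is an equidistant fisheye: a pixel r from the principal point sees the ray r / f radians off the axis. A picture is of the moment at which its call begins: read the wrist's pose just before it. camera_params takes no time and is no camera call; for the wrist camera it gives the pose at the moment of the call.
- close_job(): hands the job in, once; it reports no verdict.
The state is a dict: "time": time; "joint_pos": joint angles; "joint_velocities": joint speeds; "joint_efforts": joint torques, N m; "tool_pos": TCP position; "tcp_rot": TCP orientation; "contact_force": force on the tool from outside, world axes, zero at the start; "ft_torque": the same for the moment, N m; "opening": opening from 0.0 (shut) to 1.0 (fully open).
Only numpy, scipy, OpenCV 4.12 (cv2) and the standard library are available. Lean on these libraries where they do the work, as an engineer would, in place of code of your own. Each camera call takes 0.05 s, during which the arm holds its last target.

### The job

A small beaker stands on the pan of the analytical balance, ready to be tared. With the fingertips, gently push the balance's top glass door and its right-hand side door fully shut against their stops, without pinching the handles between the fingers or slamming the doors; only then press the long blue tare key down and let it spring back. The left door stays shut, no other key is pressed, and the beaker and everything else on the bench stay where they stand.

Things in the scene. Friction and masses are not known exactly. Their poses are not given: they have to be found in the camera images.
- balance: White analytical balance, fixed, 320 mm deep, 206 wide, 291 high; chamber of clear panes amid, column at the rear. Origin: centre of its underside on the bench; x runs from its front (keys, towards the robot) to its rear, y to its left seen from the robot, z up; turned by up to 0.3 rad. Doors slide along its x: to the rear (+x) opens, to the front (-x) shuts.
- top_door (a joint): Clear sliding pane in the roof of the chamber, its upper face 291 mm above the bench. Opening in m: 0 shut against its stop, grows towards the rear, at most 0.115; starts 0.06 to 0.10 open. Runs stiffly enough to stay where left (about 1.2 N to move, no spring, no latch).
- right_door (a joint): Clear sliding side pane on the balance's right (its -y side; outer face 98 mm from the middle plane). Opening in m, like the top door: 0 shut, grows towards the rear, at most 0.115; starts 0.06 to 0.10 open; about 1.2 N to move, stays where left.
- left_door (a joint): The same side pane on the left (+y), with its own handle; shut (0) at the start and to remain so.
- top_grip (a point): Centre of the rear face of the black pad (66 mm wide along balance y, 292 to 319 mm above the bench) on the rear side of the top door's upright blue handle: the face to push on towards the front. The handle is 14 mm thick with the pad, 70 mm wide, its top 324 mm above the bench; behind it only the flat pane. Moves with the door; axes as the balance's.
- right_grip (a point): Centre of the rear face of the black pad on the rear side of the right door's blue handle, the face to push on towards the front: 98 to 124 mm from the middle plane, 212 to 278 mm above the bench. The handle stands out sideways from the pane near its front edge, 14 mm thick with the pad, 70 mm high, top at 282 mm. Moves with the door; axes as the balance's.
- tare_key (a joint): Travel of the tare key in m: 0 up, 0.004 fully down; springs back when let go; 1.3 N starts it, 3.9 N holds it fully down.
- tare_key_top (a point): Centre of the upper face of the long blue tare key (52 mm along balance y, 22 mm along x), in the middle of the keypad deck at the front; 48.5 mm above the bench, 6.5 mm above the deck.
- power_key (a joint): Travel of the small red key (24 x 22 mm), centred 70 mm to the left (+y) of the tare key; 0 up, 0.004 down. Not to be pressed.
- print_key (a joint): Travel of the small grey key (24 x 22 mm), centred 70 mm to the right (-y) of the tare key; 0 up, 0.004 down. Not to be pressed.
- beaker: Small loose glass beaker, 42 mm across, 52 mm high, standing on the metal pan (90 mm across, 78 mm above the bench) inside the chamber. Origin: centre of its underside.
- tube_rack: Loose white rack, 150 x 64 mm, of centrifuge tubes with blue caps, 118 mm high, standing to the right of the balance below the right door's handle. Origin: centre of its underside.
- amber_bottle: Loose amber glass bottle with blue cap, 66 mm across, 200 mm high, to the left of the balance. Origin: centre of its underside.
- media_bottle: Loose clear bottle with blue cap, 70 mm across, 140 mm high, to the left of the balance. Origin: centre of its underside.
- weight_case: Loose wooden case of calibration weights, 80 x 55 x 33 mm, at the front right of the balance. Origin: centre of its underside.
- weigh_boat: Loose white weighing tray, 75 x 75 x 18 mm, at the front left of the balance. Origin: centre of its underside.
- spatula: Loose double-ended steel laboratory spatula, 173 mm long, 8 mm high, lying flat well to the left of the balance. Origin: under its middle, x along it.

How it is judged:
By the outcome, as a careful person would: the job done as asked, in the order asked, and still so for the second after the job is handed in, with the robot touching nothing.
It also fails if it takes over 51 s, if anything falls off the work surface, if the arm or the gripper's body presses on something with over 40 N, if the wrist force passes 120 N, or if a joint passes its speed limit or range.

## Working session

There is one attempt and no reset: what is moved stays moved. The work goes in short steps, Python scripts to look and compute and a tool call to move; the robot and the scene stay as the last step left them, time stands still between calls to the robot, and variables do not carry over. Pictures are saved under pics/ and viewed, and the job is handed in when it is done.

Besides the shell and the picture viewer there is one more tool, called after "Emit:" as a command line: name --argument value ..., lists and objects as JSON in quotes. servo_tool: Moves the arm, as the interface text tells. Its arguments: {"type":"object","properties":{"plan":{"type":"array"}},"required":["plan"]}

```bash
ls; mkdir -p pics; python3 - <<'E'
from cell import *
import cv2,numpy as np
print(read_state())
for n in ["scene","top"]:
    im,d=get_image(n); cv2.imwrite(f"pics/{n}0.png",im[...,::-1]); np.savez(f"{n}0.npz",im=im,d=d)
    print(n,camera_params(n))
E
```

```text
pics
{'time': 0.0, 'joint_pos': array([ 1.22189258e+00,  2.21257816e-01,  1.52762763e+00, -2.88122149e-05,
        1.39469586e+00, -1.26089275e-01]), 'joint_velocities': array([ 0.0004785 , -0.0016672 ,  0.00162568,  0.00084576,  0.00078083,
       -0.00089673]), 'joint_efforts': array([-8.47602441e-04, -4.96890378e+01, -3.89400887e+01, -2.82822411e-04,
        1.10051158e-02, -1.25900826e-05]), 'tool_pos': array([138.01753495, 609.29150797, 403.57052998]), 'tcp_rot': array([-2.20152364e-04,  1.11174347e-01,  9.93800420e-01, -9.69751072e-04]), 'contact_force': array([ 0.02217258, -0.23420672, -1.11059432]), 'ft_torque': array([-0.00757254, -0.02995443, -0.03590063]), 'opening': 0.9977031504827295}
scene {'fx': 623.8758144893834, 'fy': 623.8758144893834, 'cx': 319.5143854300515, 'cy': 236.26587498665506, 'extrinsics': array([[-9.90651733e-01,  1.36392397e-01,  2.50151406e-03,
         5.23430908e+02],
       [-9.15588794e-02, -6.78384699e-01,  7.28979541e-01,
        -2.26759806e+01],
       [ 1.01124256e-01,  7.21935810e-01,  6.84530913e-01,
        -1.45756895e+03],
       [ 0.00000000e+00,  0.00000000e+00,  0.00000000e+00,
         1.00000000e+00]])}
top {'fx': 440.8068123838741, 'fy': 440.8068123838741, 'cx': 316.2523242960606, 'cy': 242.05519937565683, 'extrinsics': array([[-2.42627707e-02, -9.99703722e-01,  1.94575890e-03,
         1.09489022e+02],
       [ 9.91746206e-01, -2.38244358e-02,  1.25983571e-01,
        -5.39863281e+02],
       [-1.25899888e-01,  4.98640950e-03,  9.92030420e-01,
        -9.44490958e+02],
       [ 0.00000000e+00,  0.00000000e+00,  0.00000000e+00,
         1.00000000e+00]])}
```

View pics/scene0.png

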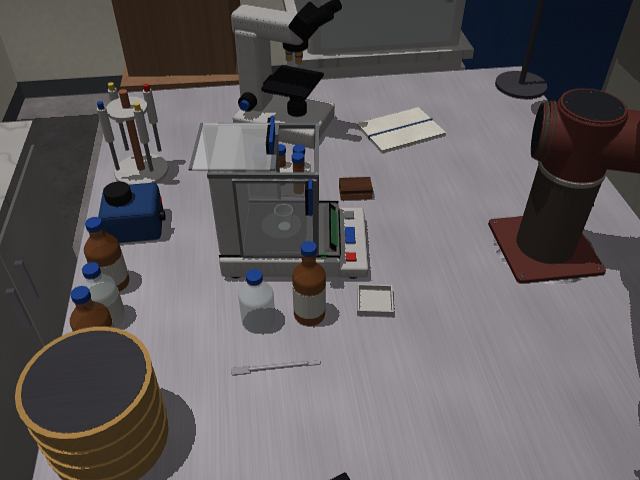

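View pics/top0.png

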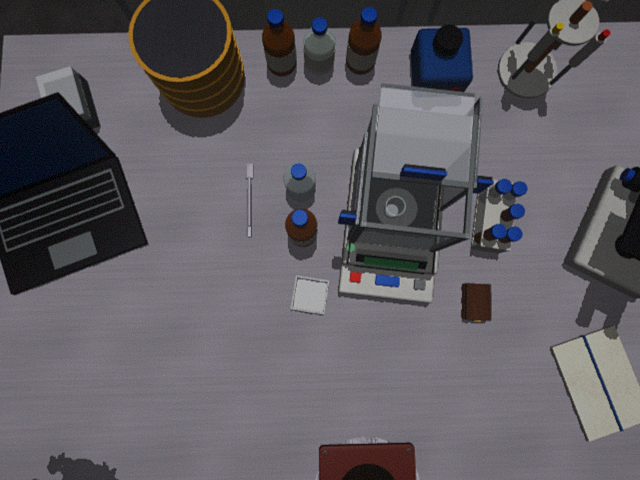

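```bash
cat > h.py <<'E'
import numpy as np,cv2
from cell import *
def ray(P,u,v):
    E=P["extrinsics"];R=E[:3,:3];t=E[:3,3]
    d=np.array([(u-P["cx"])/P["fx"],-(v-P["cy"])/P["fy"],-1.0])
    return -R.T@t, R.T@d
def onz(P,u,v,z):
    o,d=ray(P,u,v); return o+d*(z-o[2])/d[2]
def blobs(m,minA=15):
    n,l,s,c=cv2.connectedComponentsWithStats(m.astype(np.uint8))
    return [(c[i],s[i],l==i) for i in range(1,n) if s[i][4]>=minA]
E
python3 - <<'E'
from h import *
for n in ["top","scene"]:
    P=camera_params(n);f=np.load(n+"0.npz");im=f["im"].astype(int);d=f["d"]
    r,g,b=im[...,0],im[...,1],im[...,2]
    for nm,m in [("blue",(b>90)&(b>r*2)&(b>g*1.5)),("red",(r>120)&(r>g*2.5)&(b<r*.5))]:
        for c,s,k in blobs(m):
            z=np.median(d[k]); o,dd=ray(P,*c); p=o+dd*z
            print(n,nm,c.round(1),s,p.round(0))
E
python3 - <<'E'
import cv2
im=cv2.imread('pics/top0.png')[60:310,330:540]
cv2.imwrite('pics/top0c.png',cv2.resize(im,None,fx=2.4,fy=2.4,interpolation=cv2.INTER_CUBIC))
im=cv2.imread('pics/scene0.png')[90:330,180:390]
cv2.imwrite('pics/scene0c.png',cv2.resize(im,None,fx=2.4,fy=2.4,interpolation=cv2.INTER_CUBIC))
E
```

```text
top blue [368.9  13.7] [362   7  15  15 177] [986. -20. 180.]
top blue [274.9  15.8] [268   9  15  15 177] [986. 169. 180.]
top blue [319.2  23.9] [312  17  15  15 170] [986.  80. 150.]
top blue [431.9  61.8] [424  40  25  37 255] [ 930. -168.   90.]
top blue [298.  170.4] [291 164  15  14 176] [676. 130. 140.]
top blue [424.5 170.6] [404 167  43   8 175] [616. -77. 324.]
top blue [630.6 173.4] [627 169   8   9  45] [ 663. -569.  103.]
top blue [484.9 180.8] [478 178  15   6  58] [ 608. -189.  282.]
top blue [504.4 185.5] [498 179  14  14 157] [ 640. -294.  118.]
top blue [519.7 187.8] [513 182  14  13 151] [ 634. -325.  118.]
top blue [517.3 210.4] [511 204  14  14 156] [ 587. -317.  118.]
top blue [299.4 216.9] [292 209  16  16 196] [569. 127. 200.]
top blue [347.6 215.1] [340 213  16   6  66] [555.  44. 282.]
top blue [499.2 230.6] [492 224  15  14 163] [ 546. -276.  118.]
top blue [514.6 233.2] [508 227  14  14 158] [ 540. -307.  118.]
top blue [386.8 280.4] [375 275  24  12 225] [453. -54.  48.]
top red [606.5  32.2] [604  30   6   6  30] [ 900. -456.  236.]
top red [354.8 276.6
[... 248 characters left out ...]
e [281.1 147.1] [279 144   6   7  35] [ 582. -313.  116.]
scene blue [297.8 151.8] [292 145  13  15 141] [ 543. -289.  115.]
scene blue [310. 184.] [309 180   3   9  27] [554.  47. 280.]
scene blue [131.9 201.8] [100 183  53  33 846] [ 938. -178.   92.]
scene blue [ 92.8 221.8] [ 85 217  16  11 130] [984. -18. 178.]
scene blue [349.3 234.3] [345 227  10  16 145] [453. -52.  46.]
scene blue [308.1 246.1] [301 241  15  11 135] [568. 130. 198.]
scene blue [ 89.9 267.9] [ 82 262  17  12 150] [985.  82. 148.]
scene blue [253.5 274.5] [246 269  16  12 155] [675. 132. 138.]
scene blue [ 79.3 292.2] [ 71 286  18  14 182] [985. 172. 178.]
scene red [350.5 256. ] [346 253  10   7  70] [462.  18.  46.]
```

View pics/top0c.png

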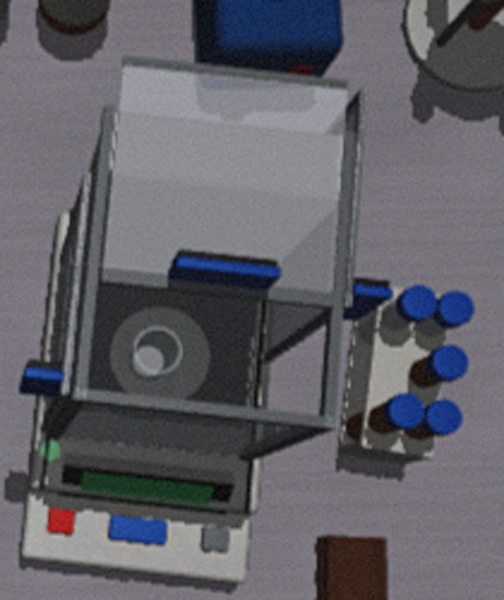

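View pics/scene0c.png

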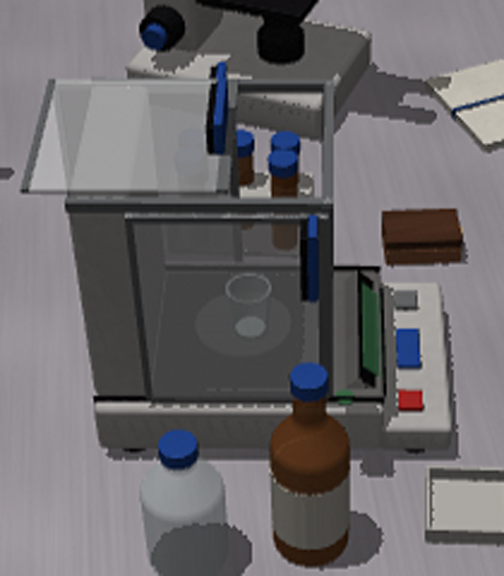

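```bash
cat >> h.py <<'E'
def cloud(P,d):
    v,u=np.mgrid[:480,:640]; E=P["extrinsics"];R=E[:3,:3];t=E[:3,3]
    c=np.stack([(u-P["cx"])/P["fx"]*d,-(v-P["cy"])/P["fy"]*d,-d],-1)
    return (c-t)@R
E
python3 - <<'E'
from h import *
P=camera_params("top");f=np.load("top0.npz");im=f["im"].astype(int);d=f["d"]
r,g,b=im[...,0],im[...,1],im[...,2]
W=cloud(P,d)
blue=(b>80)&(b>r*1.8)&(b>g*1.4); red=(r>120)&(r>g*2.5)&(b<r*.5)
def get(m,u0,v0,u1,v1):
    k=np.zeros_like(m);k[v0:v1,u0:u1]=1; return m&k
tk=get(blue,370,270,405,292); rk=get(red,345,268,365,286)
grey=get((abs(r-g)<12)&(r<150)&(abs(W[...,2]-48.5)<3),408,276,430,292)
for n,k in [("tare",tk),("red",rk),("grey",grey)]:
    v,u=np.nonzero(k); 
    (c,sz,a)=cv2.minAreaRect(np.stack([u,v],1).astype(np.float32))
    print(n,k.sum(),W[k].mean(0).round(1),onz(P,*c,48.5).round(1),sz,a)
A=W[tk].mean(0);B=W[rk].mean(0);y=(B-A)[:2];print("dist",np.linalg.norm(y),"yaw",np.arctan2(-y[0],y[1]))
# handle long axis
k=(W[...,2]>318)&(W[...,2]<330)&(d>0);k=get(k,395,150,455,190)
p=W[k][:,:2];c=p.mean(0);u,s,vt=np.linalg.svd(p-c);print("handle axis",vt[0],"yaw",np.arctan2(-vt[0][0]*np.sign(vt[0][1]),abs(vt[0][1])),c)
# balance deck front edge/points
yaw=np.arctan2(-y[0],y[1])
np.savez("W0.npz",W=W,im=im,tk=A)
for yaw in [yaw,-0.15]:
    X=np.array([np.cos(yaw),np.sin(yaw)]);Y=np.array([-X[1],X[0]])
    L=np.stack([(W[...,:2]-A[:2])@X,(W[...,:2]-A[:2])@Y,W[...,2]],-1)
    for n,(lo,hi,bx) in dict(top=(320,328,(395,150,455,190)),right=(278,286,(470,165,500,200)),left=(278,286,(330,200,362,230)),roof=(288,294,(340,70,490,250)),disp=(60,200,(340,225,440,275))).items():
        k=get((L[...,2]>lo)&(L[...,2]<hi)&(d>0),*bx); q=L[k]
        kb=k&blue
        print(n,k.sum(),np.percentile(q,[1,50,99],axis=0).round(1).tolist(),'blue',np.percentile(L[kb],[1,50,99],axis=0).round(1).tolist() if kb.any() else None)
E
```

```text
tare 231 [453.4 -53.4  51.8] [453.6 -54.3  48.5] (23.1929874420166, 10.106767654418945) 6.709836483001709
red 97 [462.8  15.8  57.6] [463.3  14.4  48.5] (9.0, 10.0) 90.0
grey 106 [ 442.9 -124.2   47.8] [ 445.8 -122.6   48.5] (12.899612426757812, 12.651541709899902) 7.125016689300537
dist 69.84423153213936 yaw -0.1352010488879291
handle axis [-0.13816441 -0.99040931] yaw -0.13860781292513794 [616.46522909 -77.2570561 ]
top 249 [[159.1, -35.7, 320.1], [163.0, -1.2, 323.4], [171.6, 32.2, 326.3]] blue [[160.5, -35.7, 320.6], [163.8, -2.3, 323.7], [168.7, 31.2, 326.5]]
right 216 [[137.2, -127.0, 278.1], [171.5, -99.2, 282.1], [195.8, -86.1, 286.0]] blue [[167.5, -125.4, 278.3], [171.4, -114.4, 281.5], [176.2, -101.5, 284.7]]
left 144 [[72.0, 87.2, 278.0], [86.9, 103.4, 280.4], [112.3, 123.1, 284.7]] blue [[83.5, 98.0, 279.2], [86.9, 110.1, 282.0], [90.8, 123.2, 284.2]]
roof 8400 [[153.9, -81.7, 288.3], [239.8, -2.2, 291.0], [318.1, 76.3, 293.7]] blue None
disp 3235 [[25.2, -100.5, 60.8], [61.0, -1.2, 70.1], [125.2, 98.3, 195.6]] blue None
top 249 [[159.1, -33.3, 320.1], [163.1, 1.3, 323.4], [171.5, 34.6, 326.3]] blue [[160.3, -33.3, 320.6], [163.8, 0.1, 323.7], [168.8, 33.6, 326.5]]
right 216 [[138.5, -124.4, 278.1], [173.2, -96.5, 282.1], [197.1, -83.3, 286.0]] blue [[169.1, -122.8, 278.3], [173.1, -111.9, 281.5], [177.9, -99.0, 284.7]]
left 144 [[70.7, 88.3, 278.0], [85.4, 104.8, 280.4], [110.9, 124.3, 284.7]] blue [[82.0, 99.2, 279.2], [85.4, 111.3, 282.0], [89.3, 124.5, 284.2]]
roof 8400 [[153.9, -78.1, 288.3], [239.8, 1.5, 291.0], [318.2, 79.8, 293.7]] blue None
disp 3235 [[25.1, -99.7, 60.8], [61.1, -0.5, 70.1], [126.3, 99.3, 195.6]] blue None
```

Emit:
servo_tool --plan '[[[0, 0, 0, -35, 0, 0, 0], [0, 0, 0, -70, 0, 0, 0], [0, 0, 0, -105, 0, 0, -0.04], [0, 0, 0, -130, 0, 0, -0.08], [0, 0, 0, -130, 0, 0, -0.08]]]'

```text
time: 0.52
tool_pos: [138.1, 609.8, 542.1]
tcp_rot: [0.001, 0.07, 0.998, 0.005]
contact_force: [-0.1, 1.1, 0.3]
opening: 0.299
```

```bash
cat >> h.py <<'E'
from scipy.spatial.transform import Rotation as Ro
T=np.array([453.5,-54.0]); YAW=-0.143
X=np.array([np.cos(YAW),np.sin(YAW)]);Y=np.array([-X[1],X[0]])
def rot(s=None):
    s=s or read_state();q=s["tcp_rot"];return Ro.from_quat([q[1],q[2],q[3],q[0]])
def tip(s): return s["tool_pos"]+rot(s).apply([0,0,173])
def loc(p): 
    v=np.array(p[:2])-T; return np.array([v@X,v@Y,p[2]])
def go(lx,ly,tz):
    s=read_state();R=rot(s)
    w=np.r_[T+lx*X+ly*Y,tz]
    Rt=Ro.from_matrix(np.stack([np.r_[-X,0],np.r_[Y,0],[0,0,-1]],1))
    flange=w+np.array([0,0,173])
    print("t",round(s["time"],2),"tip local",loc(tip(s)).round(1),"F",s["contact_force"].round(1),"open",round(s["opening"],2))
    print("shift",R.inv().apply(flange-s["tool_pos"]).round(1),"turn",(R.inv()*Rt).as_rotvec().round(3))
E
python3 - <<'E'
from h import *
go(205,0,370)
im,d=get_image("wrist");cv2.imwrite("pics/w1.png",im[...,::-1])
E
```

```text
t 0.52 tip local [-406.4  613.8  369.1] F [-0.1  1.1  0.3] open 0.3
shift [-610.4 -613.3   -5.9] turn [0.01  0.002 0.002]
```

View pics/w1.png

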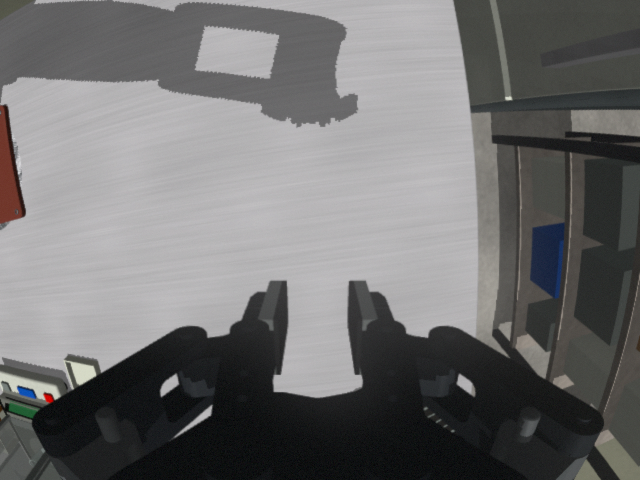

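Emit:
servo_tool --plan '[[[0, -28, -28, 0, 0, 0, 0], [0, -56, -56, 0, 0, 0, 0], [0, -84, -84, 0, 0, 0, 0], [0, -112, -112, 0, 0, 0, 0], [0, -140, -140, 0, 0, 0, 0]]]'

```text
time: 0.98
tool_pos: [257.2, 449.4, 532.5]
tcp_rot: [-0.001, 0.071, 0.997, -0.001]
contact_force: [0.9, 0.2, 0.5]
opening: 0.002
```

Emit:
servo_tool --plan '[[[0, -28, -28, 0, 0, 0, 0], [0, -56, -56, 0, 0, 0, 0], [0, -84, -84, 0, 0, 0, 0], [0, -112, -112, 0, 0, 0, 0], [0, -140, -140, 0, 0, 0, 0]]]'

```text
time: 1.4
tool_pos: [375.9, 290.8, 532.8]
tcp_rot: [-0.001, 0.071, 0.997, -0.001]
contact_force: [0.7, 0.4, -0.6]
opening: 0.001
```

Emit:
servo_tool --plan '[[[0, -28, -28, 0, 0, 0, 0], [0, -56, -56, 0, 0, 0, 0], [0, -84, -84, 0, 0, 0, 0], [0, -112, -112, 0, 0, 0, 0], [0, -140, -140, 0, 0, 0, 0]]]'

```text
time: 1.82
tool_pos: [494.7, 132.2, 532.8]
tcp_rot: [-0.001, 0.072, 0.997, -0.0]
contact_force: [1.3, 1.0, 0.3]
opening: 0.001
```

```bash
python3 - <<'E'
from h import *
go(205,0,370)
P=camera_params("wrist");E=P["extrinsics"];c=-E[:3,:3].T@E[:3,3];print("cam local",loc(c), "axis",-E[2,:3])
im,d=get_image("wrist");cv2.imwrite("pics/w2.png",im[...,::-1])
E
```

```text
t 1.82 tip local [ 13.8 190.  359.8] F [1.3 1.  0.3] open 0.0
shift [-190.8 -190.   -10.6] turn [-0.001 -0.003 -0.   ]
cam local [-52.92191066 189.06914384 502.93510524] axis [ 0.26097966 -0.0381535  -0.96459003]
```

View pics/w2.png

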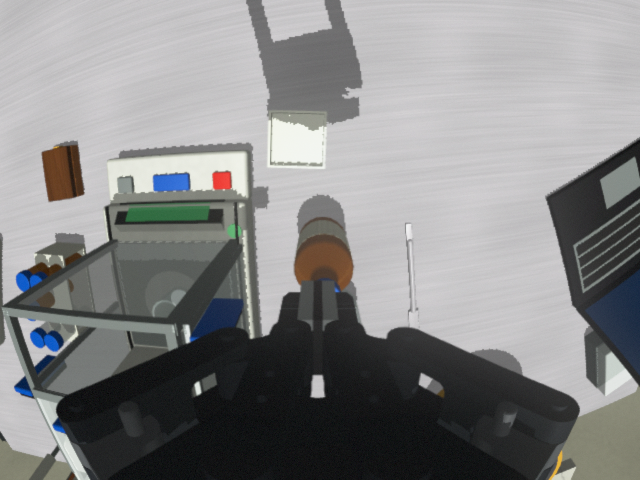

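Emit:
servo_tool --plan '[[[0, -28, -28, 0, 0, 0, 0], [0, -56, -56, 0, 0, 0, 0], [0, -84, -84, 0, 0, 0, 0], [0, -112, -112, 0, 0, 0, 0], [0, -140, -140, 0, 0, 0, 0]]]'

```text
time: 2.28
tool_pos: [613.4, -25.9, 532.5]
tcp_rot: [-0.002, 0.072, 0.997, 0.0]
contact_force: [0.8, 0.5, -0.0]
opening: 0.003
```

Emit:
servo_tool --plan '[[[0, -26, -26, 0, 0, 0, 0], [0, -53, -51, 0, 0, 0, 0], [0, -56, -51, 10, 0, 0, 0], [0, -56, -51, 20, 0, 0, 0], [0, -56, -51, 20, 0, 0, 0]]]'

```text
time: 2.7
tool_pos: [660.5, -82.5, 509.5]
tcp_rot: [-0.004, 0.072, 0.997, 0.001]
contact_force: [0.4, -0.1, -1.9]
opening: 0.002
```

```bash
python3 - <<'E'
from h import *
go(205,0,303)
im,d=get_image("wrist");cv2.imwrite("pics/w3.png",im[...,::-1])
im,d=get_image("scene");cv2.imwrite("pics/s3.png",cv2.resize(im[60:330,150:400,::-1],None,fx=2.2,fy=2.2))
im,d=get_image("top");cv2.imwrite("pics/t3.png",cv2.resize(im[60:310,330:540,::-1],None,fx=2.2,fy=2.2))
E
```

```text
t 2.7 tip local [207.6   1.5 336.5] F [ 0.4 -0.1 -1.9] open 0.0
shift [ 3.7 -1.3 33.5] turn [ 0.001 -0.008 -0.   ]
```

View pics/w3.png

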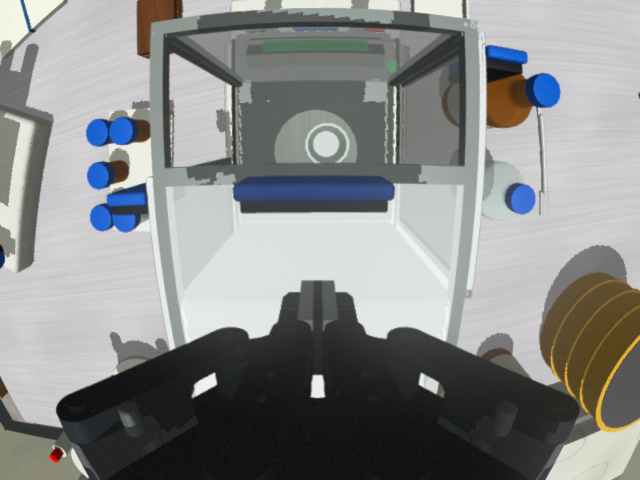

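View pics/s3.png

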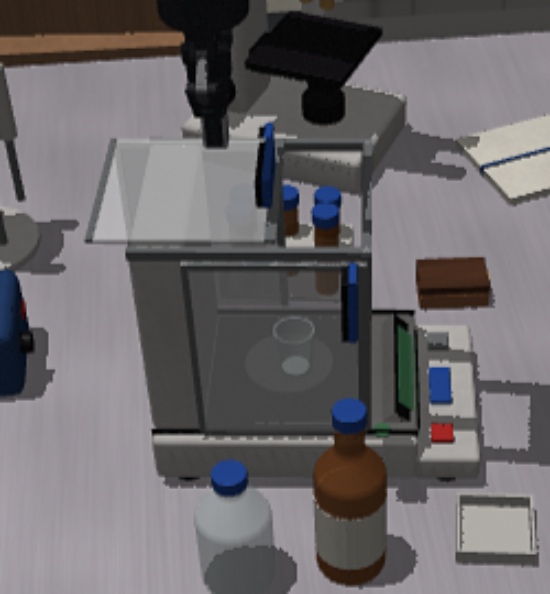

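View pics/t3.png

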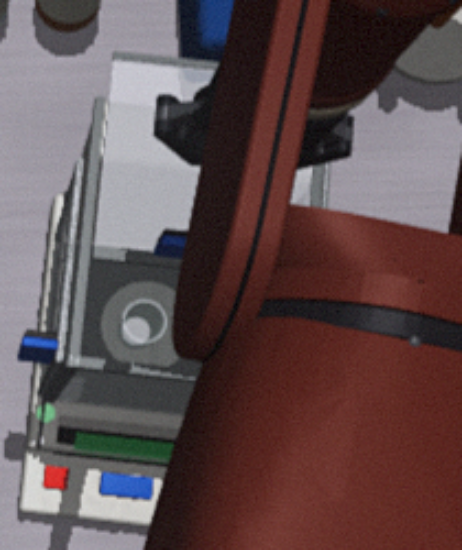

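Emit:
servo_tool --plan '[[[0, 0, -1, 12, 0, 0, 0], [0, 0, -1, 22, 0, 0, 0], [0, 0, -1, 28, 0, 0, 0], [0, 0, -1, 33, 0, 0, 0], [0, 0, -1, 33, 0, 0, 0]]]'

```text
time: 3.27
tool_pos: [660.4, -83.6, 479.7]
tcp_rot: [-0.001, 0.071, 0.997, 0.0]
contact_force: [-0.0, -1.1, -0.4]
opening: 0.004
```

Emit:
servo_tool --plan '[[[0, 3, 0, 0, 0, 0, 0], [0, 6, 0, 0, 0, 0, 0], [0, 10, 0, 0, 0, 0, 0], [0, 13, 0, 0, 0, 0, 0], [0, 16, 0, 0, 0, 0, 0]]]'

```text
time: 3.68
tool_pos: [644.5, -81.6, 482.3]
tcp_rot: [0.0, 0.071, 0.997, -0.0]
contact_force: [-0.1, 0.1, 0.3]
opening: -0.002
```

```bash
python3 - <<'E'
from h import *
go(100,0,303)
im,d=get_image("wrist");cv2.imwrite("pics/w4.png",im[...,::-1])
E
```

```text
t 3.68 tip local [ 1.931e+02 -1.000e-01  3.093e+02] F [-0.1  0.1  0.3] open -0.0
shift [93.   0.1  6.2] turn [-0.     0.001  0.   ]
```

View pics/w4.png

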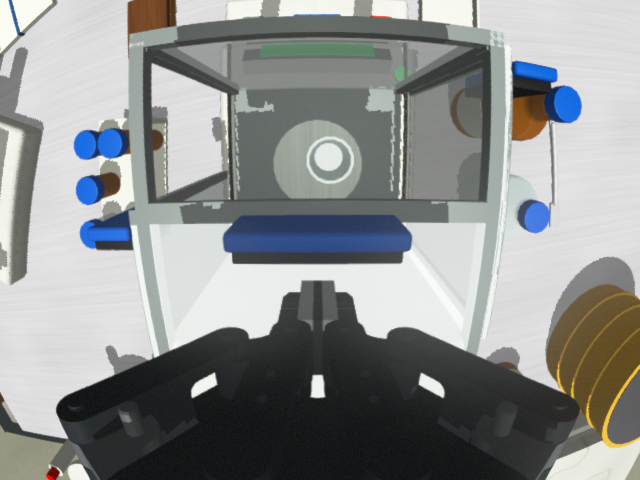

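Emit:
servo_tool --plan '[[[0, 3, 0, 3, 0, 0, 0], [0, 6, 0, 6, 0, 0, 0], [0, 9, 0, 6, 0, 0, 0], [0, 12, 0, 6, 0, 0, 0], [0, 15, 0, 6, 0, 0, 0]]]'

```text
time: 4.15
tool_pos: [629.8, -79.4, 475.5]
tcp_rot: [0.0, 0.071, 0.997, 0.0]
contact_force: [1.2, -0.0, -1.3]
opening: 0.0
```

Emit:
servo_tool --plan '[[[0, 3, 0, 0, 0, 0, 0], [0, 6, 0, 0, 0, 0, 0], [0, 9, 0, 0, 0, 0, 0], [0, 12, 0, 0, 0, 0, 0], [0, 15, 0, 0, 0, 0, 0]]]'

```text
time: 4.57
tool_pos: [614.9, -77.3, 475.8]
tcp_rot: [0.0, 0.071, 0.997, -0.0]
contact_force: [1.3, -0.1, -0.6]
opening: 0.001
```

```bash
python3 - <<'E'
from h import *
go(100,0,303)
im,d=get_image("wrist");cv2.imwrite("pics/w5.png",im[...,::-1])
E
```

```text
t 4.57 tip local [ 1.631e+02 -1.000e-01  3.028e+02] F [ 1.3 -0.1 -0.6] open 0.0
shift [63.1  0.1 -0.2] turn [-0.  0.  0.]
```

View pics/w5.png

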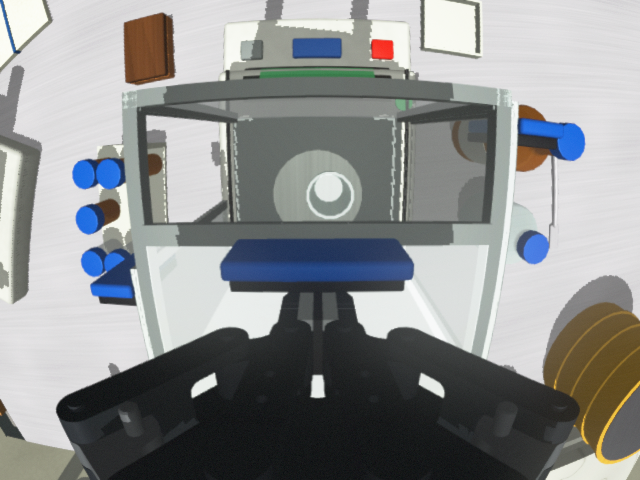

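Emit:
servo_tool --plan '[[[0, 4, 0, 0, 0, 0, 0], [0, 8, 0, 0, 0, 0, 0], [0, 12, 0, 0, 0, 0, 0], [0, 16, 0, 0, 0, 0, 0], [0, 20, 0, 0, 0, 0, 0]]]'

```text
time: 5.03
tool_pos: [595.0, -74.5, 475.9]
tcp_rot: [0.0, 0.071, 0.997, -0.0]
contact_force: [1.2, 0.6, 0.8]
opening: -0.003
```

Emit:
servo_tool --plan '[[[0, 4, 0, 0, 0, 0, 0], [0, 7, 0, 0, 0, 0, 0], [0, 10, 0, 0, 0, 0, 0], [0, 12, 0, 0, 0, 0, 0], [0, 14, 0, 0, 0, 0, 0]]]'

```text
time: 5.45
tool_pos: [581.3, -72.6, 475.9]
tcp_rot: [0.0, 0.071, 0.997, -0.0]
contact_force: [0.8, -1.0, 0.8]
opening: -0.001
```

```bash
python3 - <<'E'
from h import *
go(90,0,303)
im,d=get_image("wrist");cv2.imwrite("pics/w6.png",im[...,::-1])
E
```

```text
t 5.45 tip local [ 1.292e+02 -2.000e-01  3.029e+02] F [ 0.8 -1.   0.8] open -0.0
shift [39.2  0.2 -0.2] turn [-0.  0.  0.]
```

View pics/w6.png

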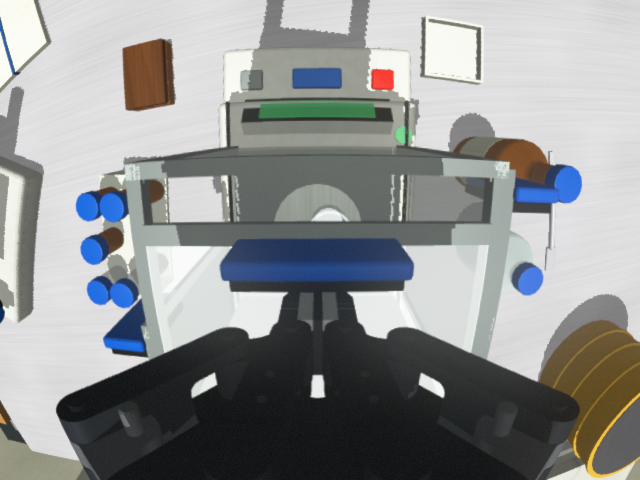

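Emit:
servo_tool --plan '[[[0, 3, 0, 0, 0, 0, 0], [0, 6, 0, 0, 0, 0, 0], [0, 9, 0, 0, 0, 0, 0], [0, 12, 0, 0, 0, 0, 0], [0, 15, 0, 0, 0, 0, 0]]]'

```text
time: 5.92
tool_pos: [566.4, -70.3, 475.7]
tcp_rot: [0.0, 0.071, 0.997, -0.0]
contact_force: [0.8, -0.3, 1.3]
opening: -0.001
```

Emit:
servo_tool --plan '[[[0, 2, 0, 0, 0, 0, 0], [0, 4, 0, 0, 0, 0, 0], [0, 5.5, 0, 0, 0, 0, 0], [0, 7, 0, 0, 0, 0, 0], [0, 8.5, 0, 0, 0, 0, 0]]]'

```text
time: 6.33
tool_pos: [558.2, -69.2, 475.7]
tcp_rot: [0.0, 0.071, 0.997, -0.0]
contact_force: [0.6, -1.5, 0.8]
opening: 0.0
```

```bash
python3 - <<'E'
from h import *
go(90,0,303)
im,d=get_image("wrist");cv2.imwrite("pics/w7.png",im[...,::-1])
E
```

```text
t 6.33 tip local [ 1.058e+02 -1.000e-01  3.027e+02] F [ 0.6 -1.5  0.8] open 0.0
shift [15.8  0.1 -0.3] turn [-0.  0.  0.]
```

View pics/w7.png

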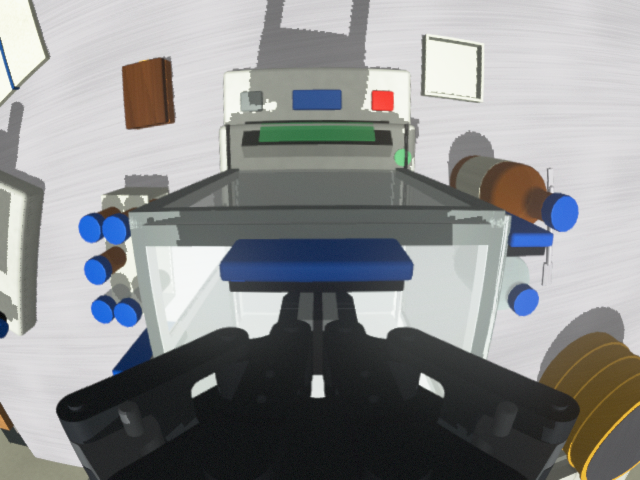

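Emit:
servo_tool --plan '[[[0, 1.5, 0, 0, 0, 0, 0], [0, 3, 0, 0, 0, 0, 0], [0, 4.5, 0, 0, 0, 0, 0]]]'

```text
time: 6.63
tool_pos: [554.5, -68.6, 475.8]
tcp_rot: [0.002, 0.071, 0.997, -0.0]
contact_force: [12.1, -3.1, -4.7]
opening: 0.001
```

Emit:
servo_tool --plan '[[[0, 1, 0, 0, 0, 0, 0], [0, 2, 0, 0, 0, 0, 0], [0, 3, 0, 0, 0, 0, 0]]]'

```text
time: 6.88
tool_pos: [553.2, -68.4, 475.8]
tcp_rot: [0.005, 0.071, 0.997, -0.0]
contact_force: [24.3, -3.2, -8.8]
opening: 0.006
```

Emit:
servo_tool --plan '[[[0, -3, 0, 0, 0, 0, 0], [0, -6, 0, 0, 0, 0, 0], [0, -12, 0, 0, 0, 0, 0], [0, -20, 0, 0, 0, 0, 0], [0, -20, 0, 0, 0, 0, 0]]]'

```text
time: 7.3
tool_pos: [571.6, -71.1, 475.4]
tcp_rot: [-0.0, 0.071, 0.997, 0.0]
contact_force: [-0.1, 0.1, 0.7]
opening: 0.005
```

```bash
python3 - <<'E'
from h import *
go(205,-118,345)
im,d=get_image("wrist");cv2.imwrite("pics/w8.png",im[...,::-1])
im,d=get_image("scene");cv2.imwrite("pics/s8.png",cv2.resize(im[60:330,150:400,::-1],None,fx=2.2,fy=2.2))
E
```

```text
t 7.3 tip local [ 1.193e+02 -1.000e-01  3.024e+02] F [-0.1  0.1  0.7] open 0.0
shift [ -85.6 -117.9  -42.6] turn [ 0. -0.  0.]
```

View pics/w8.png

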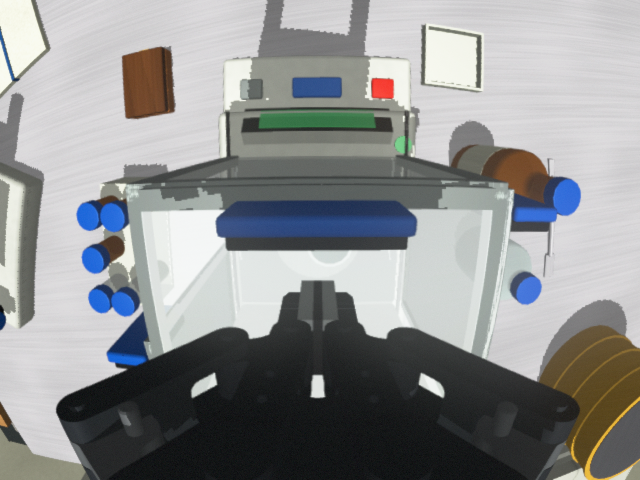

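View pics/s8.png

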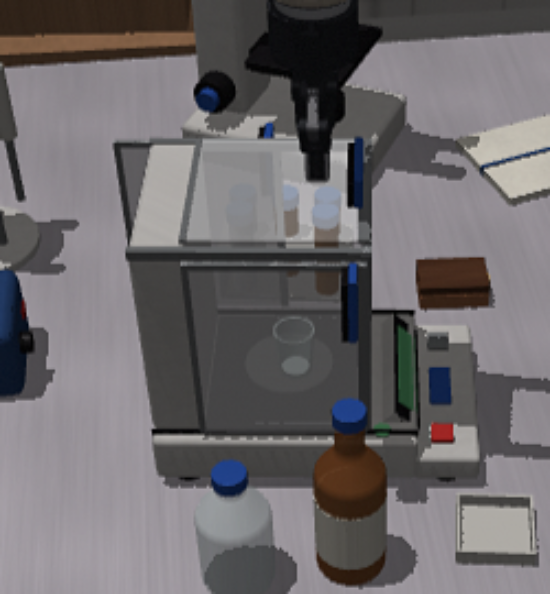

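Emit:
servo_tool --plan '[[[0, 0, 0, -20, 0, 0, 0], [0, -5, 0, -42, 0, 0, 0], [0, -25, -25, -45, 0, 0, 0], [0, -45, -50, -45, 0, 0, 0], [0, -65, -78, -45, 0, 0, 0]]]'

```text
time: 7.82
tool_pos: [624.4, -157.5, 522.1]
tcp_rot: [0.001, 0.07, 0.998, -0.0]
contact_force: [0.6, 0.2, -0.4]
opening: 0.001
```

Emit:
servo_tool --plan '[[[0, -16, -25, 0, 0, 0, 0], [0, -21, -41, 0, 0, 0, 0], [0, -21, -41, 15, 0, 0, 0], [0, -21, -41, 30, 0, 0, 0], [0, -21, -41, 30, 0, 0, 0]]]'

```text
time: 8.23
tool_pos: [638.2, -201.1, 486.6]
tcp_rot: [-0.003, 0.072, 0.997, 0.001]
contact_force: [-0.8, 0.1, -1.0]
opening: -0.003
```

```bash
python3 - <<'E'
from h import *
go(205,-119,256)
im,d=get_image("wrist");cv2.imwrite("pics/w9.png",im[...,::-1])
E
```

```text
t 8.23 tip local [ 202.7 -119.   313.6] F [-0.8  0.1 -1. ] open -0.0
shift [-1.6  0.2 57.6] turn [ 0.002 -0.006 -0.   ]
```

View pics/w9.png

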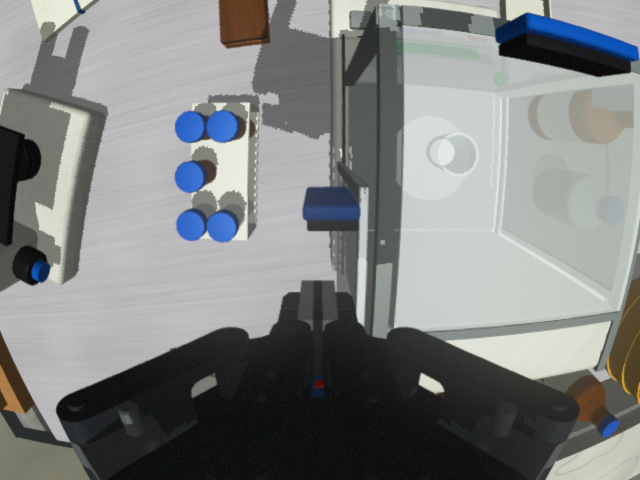

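Emit:
servo_tool --plan '[[[0, -2, 0, 15, 0, 0, 0], [0, -2, 0, 30, 0, 0, 0], [0, -2, 0, 45, 0, 0, 0], [0, -2, 0, 57, 0, 0, 0], [0, -2, 0, 57, 0, 0, 0]]]'

```text
time: 8.7
tool_pos: [640.3, -200.6, 431.3]
tcp_rot: [-0.002, 0.071, 0.997, 0.001]
contact_force: [-0.9, 0.1, -1.4]
opening: 0.002
```

```bash
python3 - <<'E'
from h import *
go(180,-118,256)
im,d=get_image("wrist");cv2.imwrite("pics/w10.png",im[...,::-1])
im,d=get_image("scene");cv2.imwrite("pics/s10.png",cv2.resize(im[60:330,150:400,::-1],None,fx=2.2,fy=2.2))
E
```

```text
t 8.7 tip local [ 205.1 -118.3  258.3] F [-0.9  0.1 -1.4] open 0.0
shift [25.8  0.5  2.4] turn [ 0.001 -0.004  0.001]
```

View pics/w10.png

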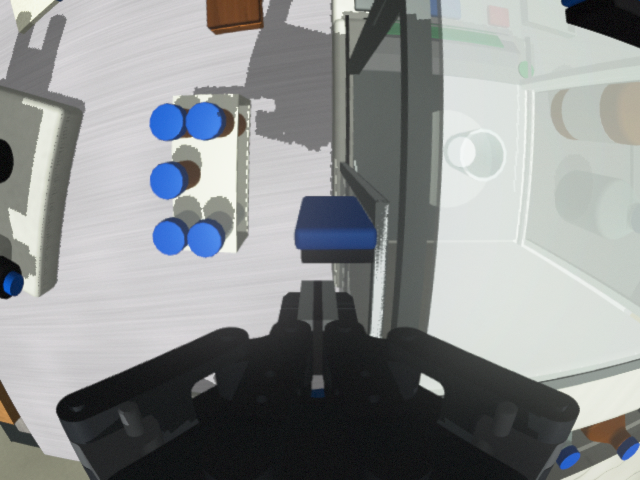

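View pics/s10.png

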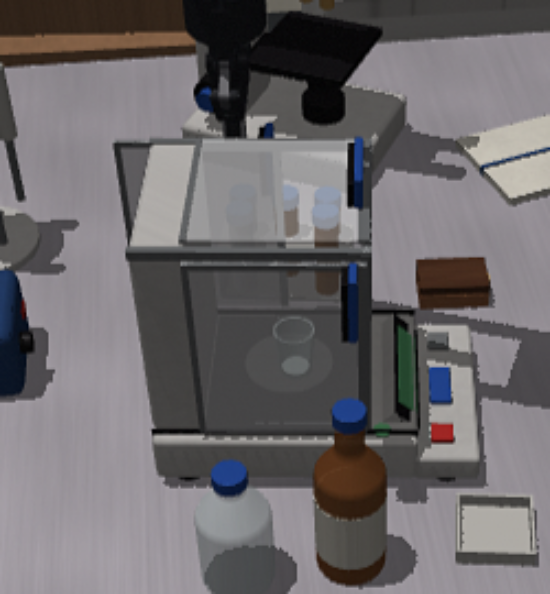

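Emit:
servo_tool --plan '[[[0, 3, 1, 2, 0, 0, 0], [0, 7, 2, 2, 0, 0, 0], [0, 10, 2, 2, 0, 0, 0], [0, 13, 2, 2, 0, 0, 0], [0, 16, 2, 2, 0, 0, 0]]]'

```text
time: 9.22
tool_pos: [625.1, -196.9, 432.4]
tcp_rot: [0.001, 0.071, 0.997, -0.0]
contact_force: [1.0, 0.3, 0.5]
opening: -0.001
```

Emit:
servo_tool --plan '[[[0, 3, 0, 0, 0, 0, 0], [0, 6, 0, 0, 0, 0, 0], [0, 9, 0, 0, 0, 0, 0], [0, 12, 0, 0, 0, 0, 0], [0, 15, 0, 0, 0, 0, 0]]]'

```text
time: 9.63
tool_pos: [610.2, -194.9, 431.8]
tcp_rot: [0.0, 0.071, 0.997, -0.0]
contact_force: [1.8, -0.9, 0.8]
opening: -0.0
```

```bash
python3 - <<'E'
from h import *
go(110,-117,256)
im,d=get_image("wrist");cv2.imwrite("pics/w11.png",im[...,::-1])
E
```

```text
t 9.63 tip local [ 175.2 -117.1  258.8] F [ 1.8 -0.9  0.8] open -0.0
shift [65.1  0.1  2.8] turn [-0.  0.  0.]
```

View pics/w11.png

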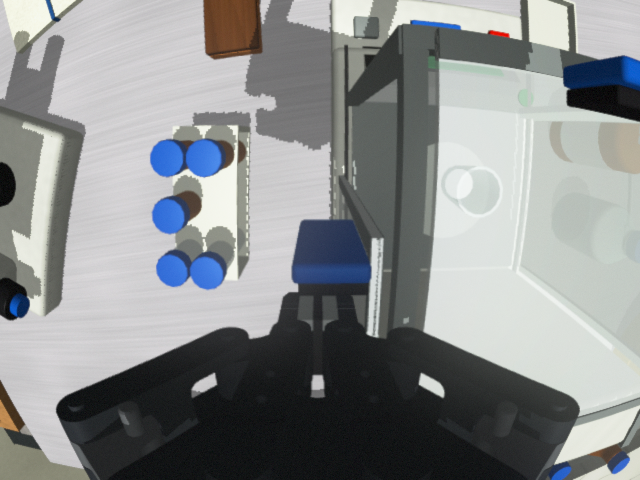

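Contact made (pad behind finger at rows ~285–295), door moving with ~1.8 N. Continue.

Emit:
servo_tool --plan '[[[0, 4, 0, 0, 0, 0, 0], [0, 8, 0, 0, 0, 0, 0], [0, 12, 0, 0, 0, 0, 0], [0, 16, 0, 0, 0, 0, 0], [0, 20, 0, 0, 0, 0, 0]]]'

```text
time: 10.1
tool_pos: [590.2, -192.0, 431.6]
tcp_rot: [-0.0, 0.071, 0.997, -0.0]
contact_force: [1.5, -1.7, 0.7]
opening: 0.0
```

Emit:
servo_tool --plan '[[[0, 4, 0, 0, 0, 0, 0], [0, 8, 0, 0, 0, 0, 0], [0, 12, 0, 0, 0, 0, 0], [0, 15, 0, 0, 0, 0, 0], [0, 18, 0, 0, 0, 0, 0]]]'

```text
time: 10.52
tool_pos: [572.4, -189.4, 431.7]
tcp_rot: [-0.0, 0.071, 0.997, -0.0]
contact_force: [2.4, -1.3, 0.6]
opening: -0.002
```

Emit:
servo_tool --plan '[[[0, 3, 0, 0, 0, 0, 0], [0, 6, 0, 0, 0, 0, 0], [0, 9, 0, 0, 0, 0, 0], [0, 11, 0, 0, 0, 0, 0], [0, 13, 0, 0, 0, 0, 0]]]'

```text
time: 10.93
tool_pos: [559.7, -187.5, 431.7]
tcp_rot: [-0.0, 0.071, 0.997, 0.0]
contact_force: [0.0, -1.1, -0.2]
opening: -0.001
```

```bash
python3 - <<'E'
from h import *
go(102,-117,256)
im,d=get_image("wrist");cv2.imwrite("pics/w12.png",im[...,::-1])
E
```

```text
t 10.93 tip local [ 124.2 -117.   258.7] F [ 0.  -1.1 -0.2] open -0.0
shift [22.2  0.   2.7] turn [ 0. -0.  0.]
```

View pics/w12.png

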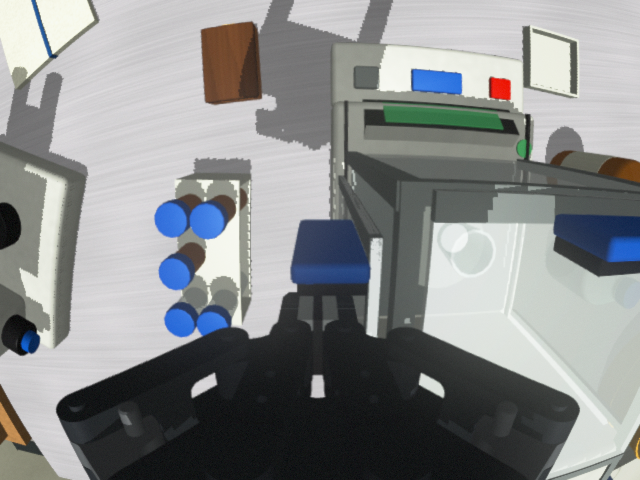

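Emit:
servo_tool --plan '[[[0, 2.5, 0, 0, 0, 0, 0], [0, 5, 0, 0, 0, 0, 0], [0, 7.5, 0, 0, 0, 0, 0], [0, 10, 0, 0, 0, 0, 0], [0, 12, 0, 0, 0, 0, 0]]]'

```text
time: 11.4
tool_pos: [547.8, -185.8, 431.7]
tcp_rot: [-0.0, 0.071, 0.997, 0.0]
contact_force: [2.2, -0.8, -0.1]
opening: 0.001
```

Emit:
servo_tool --plan '[[[0, 1.5, 0, 0, 0, 0, 0], [0, 3, 0, 0, 0, 0, 0], [0, 4.5, 0, 0, 0, 0, 0]]]'

```text
time: 11.65
tool_pos: [543.5, -185.2, 431.7]
tcp_rot: [0.0, 0.071, 0.997, 0.0]
contact_force: [0.9, -0.4, -0.5]
opening: -0.001
```

Emit:
servo_tool --plan '[[[0, 1.5, 0, 0, 0, 0, 0], [0, 3, 0, 0, 0, 0, 0]]]'

```text
time: 11.82
tool_pos: [541.9, -184.9, 431.8]
tcp_rot: [0.003, 0.071, 0.997, -0.0]
contact_force: [15.9, -2.5, -7.2]
opening: 0.003
```

Emit:
servo_tool --plan '[[[0, 1, 0, 0, 0, 0, 0], [0, 1, 0, 0, 0, 0, 0]]]'

```text
time: 11.98
tool_pos: [541.5, -184.8, 431.9]
tcp_rot: [0.004, 0.071, 0.997, -0.0]
contact_force: [15.9, -2.8, -7.5]
opening: -0.002
```

Emit:
servo_tool --plan '[[[0, -3, 0, 0, 0, 0, 0], [0, -6, 0, 0, 0, 0, 0], [0, -12, 0, 0, 0, 0, 0], [0, -20, 0, 0, 0, 0, 0], [0, -20, 0, 0, 0, 0, 0]]]'

```text
time: 12.4
tool_pos: [560.4, -187.7, 431.7]
tcp_rot: [0.0, 0.071, 0.997, -0.0]
contact_force: [-0.2, 0.1, -0.6]
opening: -0.003
```

```bash
python3 - <<'E'
from h import *
go(-40,-119,370)
im,d=get_image("wrist");cv2.imwrite("pics/w13.png",im[...,::-1])
im,d=get_image("scene");cv2.imwrite("pics/s13.png",cv2.resize(im[60:330,150:400,::-1],None,fx=2.2,fy=2.2))
E
```

```text
t 12.4 tip local [ 125.  -117.1  258.7] F [-0.2  0.1 -0.6] open -0.0
shift [ 164.9   -1.8 -111.4] turn [0. 0. 0.]
```

View pics/w13.png

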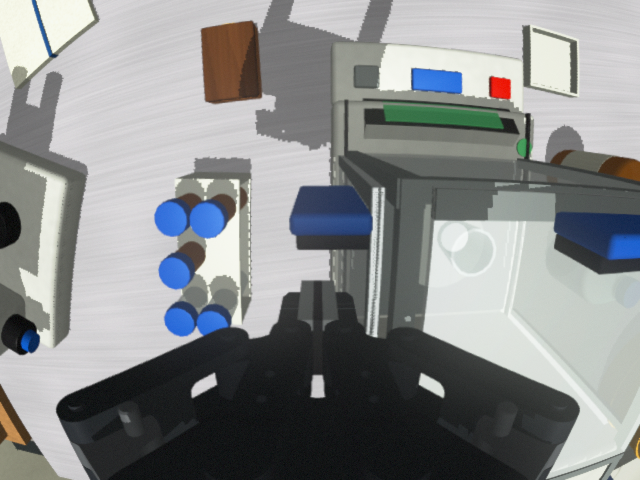

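View pics/s13.png

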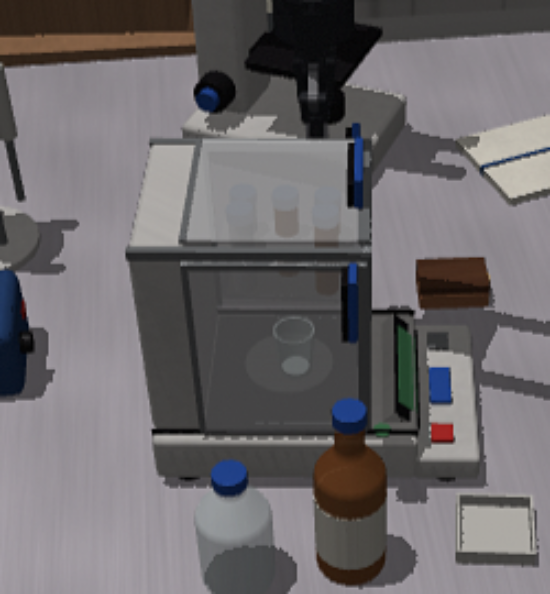

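Emit:
servo_tool --plan '[[[0, 0, 0, -30, 0, 0, 0], [0, 0, 0, -65, 0, 0, 0], [0, 0, 0, -100, 0, 0, 0], [0, 5, 5, -112, 0, 0, 0], [0, 30, 28, -112, 0, 0, 0]]]'

```text
time: 12.92
tool_pos: [534.9, -157.7, 547.6]
tcp_rot: [0.003, 0.073, 0.997, -0.002]
contact_force: [-0.2, -0.7, 0.6]
opening: -0.003
```

Emit:
servo_tool --plan '[[[0, 25, 24, 0, 0, 0, 0], [0, 50, 48, 0, 0, 0, 0], [0, 75, 72, 0, 0, 0, 0], [0, 95, 90, 0, 0, 0, 0], [0, 95, 90, 0, 0, 0, 0]]]'

```text
time: 13.33
tool_pos: [450.0, -50.0, 544.2]
tcp_rot: [0.0, 0.07, 0.998, 0.001]
contact_force: [-0.1, -0.9, 1.3]
opening: -0.0
```

```bash
python3 - <<'E'
from h import *
go(0,0,100)
im,d=get_image("wrist");cv2.imwrite("pics/w14.png",im[...,::-1])
P=camera_params("top")
im,d=get_image("top");cv2.imwrite("pics/t14.png",cv2.resize(im[60:310,330:540,::-1],None,fx=2.2,fy=2.2))
E
```

```text
t 13.33 tip local [ -4.    3.7 371.2] F [-0.1 -0.9  1.3] open -0.0
shift [ -3.9  -3.8 271.2] turn [0.001 0.    0.003]
```

View pics/w14.png

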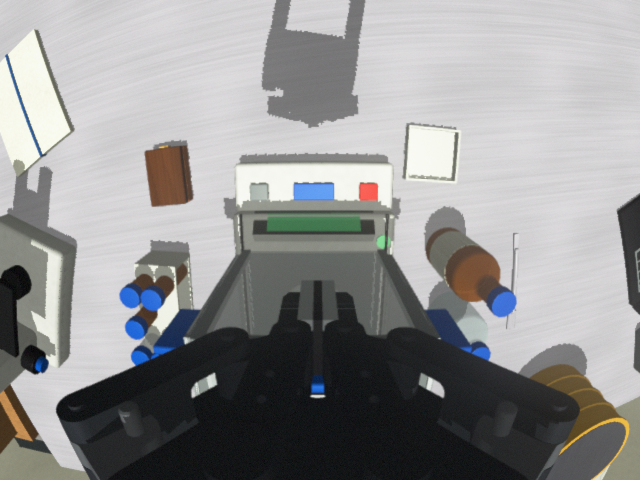

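View pics/t14.png

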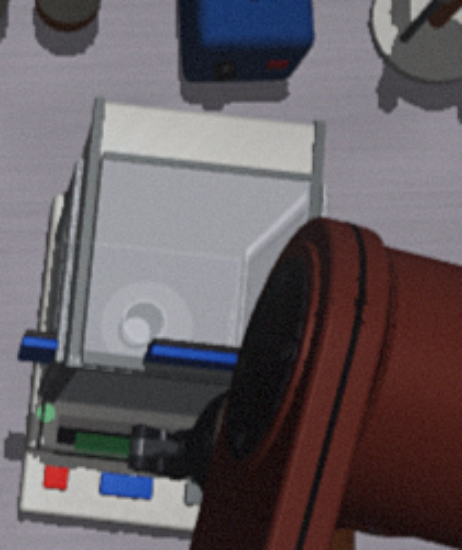

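Emit:
servo_tool --plan '[[[0, 0, -4, 35, 0, 0, 0], [0, 0, -4, 70, 0, 0, 0], [0, 0, -4, 105, 0, 0, 0], [0, 0, -4, 140, 0, 0, 0], [0, 0, -4, 140, 0, 0, 0]]]'

```text
time: 13.85
tool_pos: [450.0, -57.2, 395.8]
tcp_rot: [-0.007, 0.072, 0.997, 0.001]
contact_force: [-1.8, -0.1, -0.7]
opening: 0.005
```

```bash
python3 - <<'E'
from h import *
go(0,0,100)
im,d=get_image("wrist");cv2.imwrite("pics/w15.png",im[...,::-1])
im,d=get_image("scene");cv2.imwrite("pics/s15.png",cv2.resize(im[60:330,150:400,::-1],None,fx=2.2,fy=2.2))
E
```

```text
t 13.85 tip local [ -5.3  -3.3 222.8] F [-1.8 -0.1 -0.7] open 0.0
shift [ -4.6   3.4 122.7] turn [ 0.002 -0.013 -0.001]
```

View pics/w15.png

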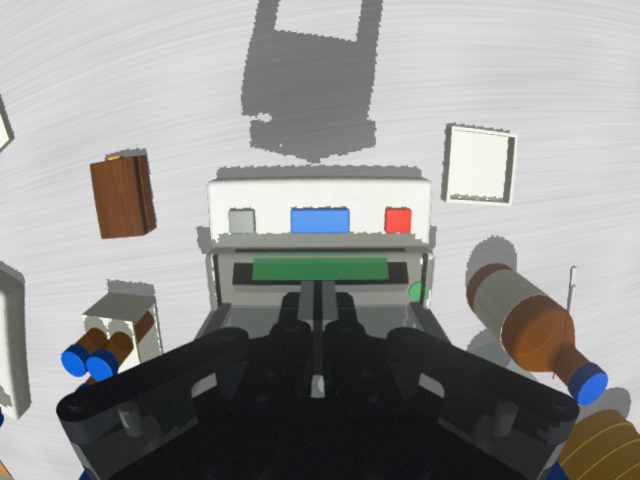

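View pics/s15.png

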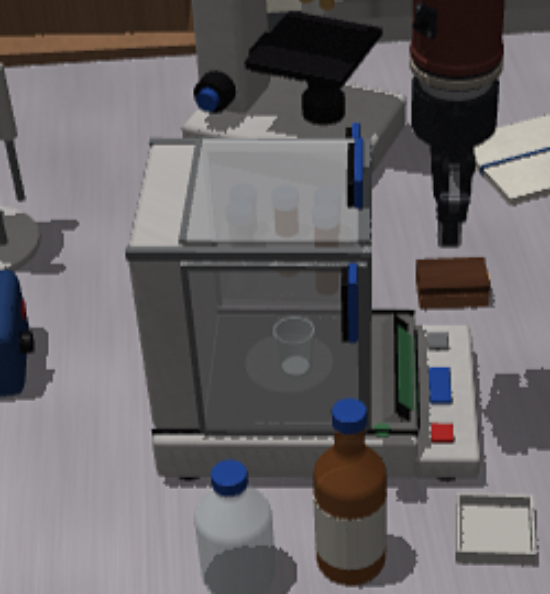

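Emit:
servo_tool --plan '[[[0, 0, 0, 35, 0, 0, 0], [0, 0, 0, 70, 0, 0, 0], [0, 0, 0, 100, 0, 0, 0], [0, 0, 0, 120, 0, 0, 0], [0, 0, 0, 120, 0, 0, 0]]]'

```text
time: 14.37
tool_pos: [451.8, -57.2, 282.2]
tcp_rot: [-0.002, 0.072, 0.997, 0.0]
contact_force: [-0.5, -0.0, -0.7]
opening: 0.005
```

```bash
python3 - <<'E'
from h import *
go(0,0,60)
im,d=get_image("wrist");cv2.imwrite("pics/w16.png",im[...,::-1])
im,d=get_image("scene");cv2.imwrite("pics/s16.png",cv2.resize(im[60:330,150:400,::-1],None,fx=2.2,fy=2.2))
go(0,0,60)
E
```

```text
t 14.37 tip local [ -1.9  -3.3 109.2] F [-0.5 -0.  -0.7] open 0.0
shift [-1.4  3.4 49.2] turn [ 0.    -0.004 -0.   ]
t 14.47 tip local [  0.7  -3.6 113. ] F [-0.  -0.3 -0.2] open 0.0
shift [ 0.5  3.5 53. ] turn [-0.     0.002 -0.   ]
```

View pics/w16.png

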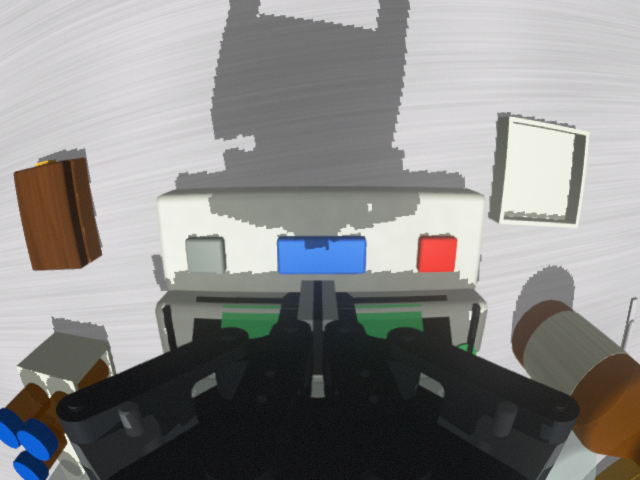

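View pics/s16.png

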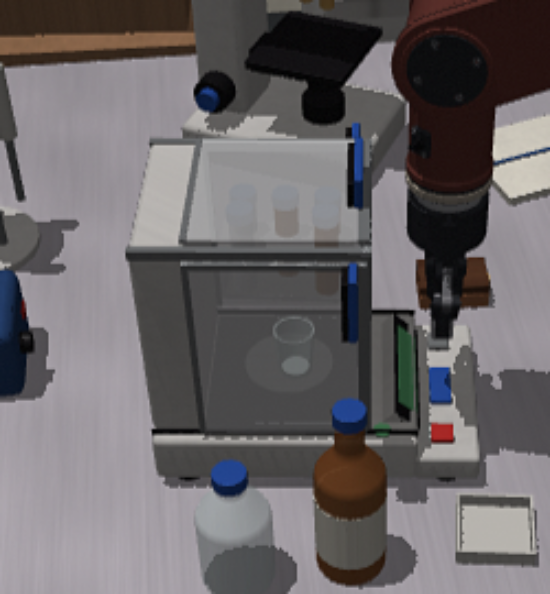

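Emit:
servo_tool --plan '[[[0, 0, 3, 15, 0, 0, 0], [0, 0, 3, 30, 0, 0, 0], [0, 0, 3, 42, 0, 0, 0], [0, 0, 3, 48, 0, 0, 0], [0, 0, 3, 48, 0, 0, 0]]]'

```text
time: 14.88
tool_pos: [453.4, -54.3, 237.1]
tcp_rot: [0.001, 0.071, 0.997, -0.0]
contact_force: [0.8, -0.3, 0.7]
opening: 0.001
```

Emit:
servo_tool --plan '[[[0, 0, 0, 0, 0, 0, 0]]]'

```text
time: 14.97
tool_pos: [453.5, -54.3, 237.6]
tcp_rot: [0.001, 0.071, 0.997, -0.0]
contact_force: [-0.1, -0.1, 0.3]
opening: 0.0
```

```bash
python3 - <<'E'
from h import *
go(0,0,48.5)
im,d=get_image("wrist");cv2.imwrite("pics/w17.png",im[...,::-1])
im,d=get_image("scene");cv2.imwrite("pics/s17.png",cv2.resize(im[180:300,300:400,::-1],None,fx=4,fy=4))
E
```

```text
t 14.97 tip local [ 0.5 -0.4 64.6] F [-0.1 -0.1  0.3] open 0.0
shift [ 0.1  0.3 16.1] turn [-0.     0.003  0.   ]
```

View pics/w17.png

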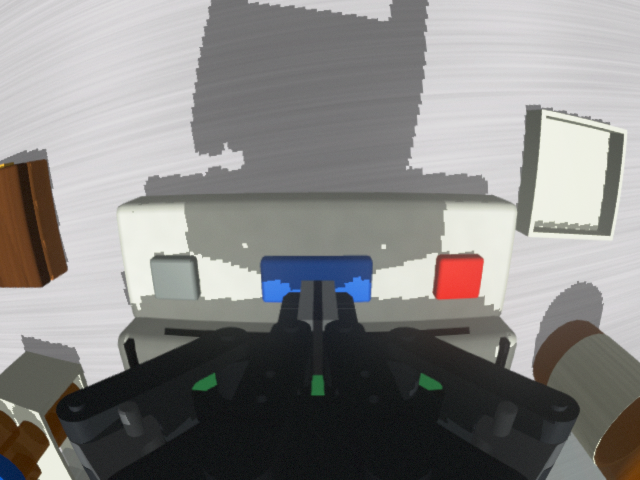

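View pics/s17.png

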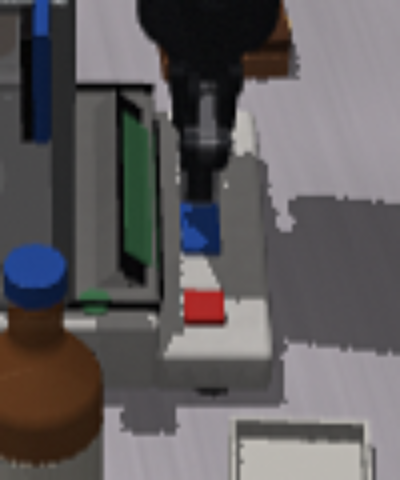

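Emit:
servo_tool --plan '[[[0, 0, 0, 5, 0, 0, 0], [0, 0, 0, 9, 0, 0, 0], [0, 0, 0, 12, 0, 0, 0], [0, 0, 0, 14, 0, 0, 0], [0, 0, 0, 14, 0, 0, 0]]]'

```text
time: 15.48
tool_pos: [452.2, -53.9, 221.2]
tcp_rot: [-0.0, 0.071, 0.997, 0.0]
contact_force: [-1.8, -0.3, 1.9]
opening: 0.001
```

Emit:
servo_tool --plan '[[[0, 0, 0, 1, 0, 0, 0], [0, 0, 0, 2, 0, 0, 0], [0, 0, 0, 3, 0, 0, 0], [0, 0, 0, 3, 0, 0, 0]]]'

```text
time: 15.82
tool_pos: [452.3, -53.9, 218.6]
tcp_rot: [-0.0, 0.071, 0.997, 0.0]
contact_force: [-3.0, -0.2, 3.3]
opening: 0.004
```

```bash
python3 - <<'E'
from h import *
go(0,0,44.5)
im,d=get_image("wrist");cv2.imwrite("pics/w18.png",im[...,::-1])
im,d=get_image("scene");cv2.imwrite("pics/s18.png",cv2.resize(im[180:300,300:400,::-1],None,fx=4,fy=4))
f=np.load("W0.npz");W=f["W"];L=np.stack([(W[...,:2]-T)@X,(W[...,:2]-T)@Y,W[...,2]],-1)
for x in range(-20,80,6):
    k=(abs(L[...,0]-x)<3)&(abs(L[...,1])<30);print(x,np.percentile(L[k][:,2],[10,50,95]).round(0) if k.any() else None)
go(0,0,44.5)
E
```

```text
t 15.82 tip local [-1.3 -0.1 45.6] F [-3.  -0.2  3.3] open 0.0
shift [-1.2  0.1  1.1] turn [ 0. -0.  0.]
-20 [39. 42. 45.]
-14 [40. 42. 46.]
-8 [43. 48. 50.]
-2 [43. 48. 50.]
4 [43. 48. 51.]
10 [40. 44. 50.]
16 [39. 41. 44.]
22 [40. 54. 61.]
28 [61. 64. 69.]
34 [66. 70. 75.]
40 [72. 75. 78.]
46 [76. 77. 81.]
52 [70. 73. 77.]
58 [63. 67. 70.]
64 [63. 65. 67.]
70 [ 68. 189. 286.]
76 [284. 286. 288.]
t 15.92 tip local [-1.3 -0.1 45.7] F [-2.7  0.7  2.9] open 0.0
shift [-1.2  0.1  1.2] turn [ 0. -0.  0.]
```

View pics/s18.png

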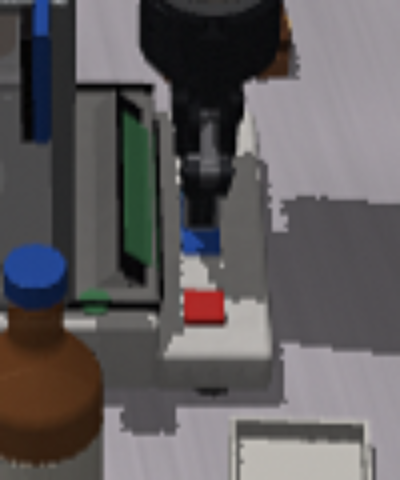

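View pics/w18.png

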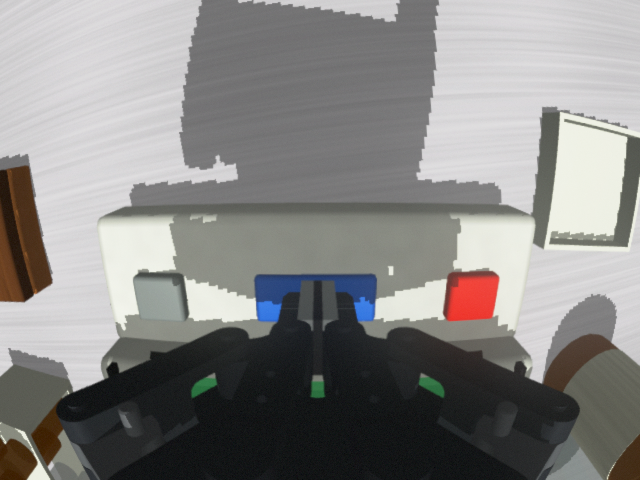

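Emit:
servo_tool --plan '[[[0, -1, 0, 0.7, 0, 0, 0], [0, -1, 0, 1.4, 0, 0, 0], [0, -1, 0, 2, 0, 0, 0], [0, -1, 0, 2, 0, 0, 0]]]'

```text
time: 16.25
tool_pos: [453.6, -54.1, 217.8]
tcp_rot: [-0.0, 0.071, 0.997, 0.0]
contact_force: [-7.5, 1.5, 13.7]
opening: 0.0
```

```bash
python3 - <<'E'
from h import *
P=camera_params("scene")
im,d=get_image("scene");cv2.imwrite("pics/s19.png",cv2.resize(im[180:300,300:400,::-1],None,fx=4,fy=4))
w,dw=get_image("wrist");cv2.imwrite("pics/w19.png",w[...,::-1])
im=im.astype(int);r,g,b=im[...,0],im[...,1],im[...,2]
W=cloud(P,d)
k=(b>60)&(b>r*1.8)&(b>g*1.4);k[:,:335]=0;k[:,365:]=0;k[:220]=0;k[:250]&=True;k[252:]=0
q=(r>120)&(r>g*2.5)&(b<r*.5);q[:240]=0;q[270:]=0
for n,m in(("tare",k),("red",q)): print(n,m.sum(),np.percentile(W[m][:,2],[10,50,90]).round(1))
f=np.load("scene0.npz");W0=cloud(P,f["d"])
for n,m in(("tare",k),("red",q)): print("start",n,np.percentile(W0[m][:,2],[10,50,90]).round(1))
go(0,0,60)
E
```

```text
tare 63 [39. 42. 44.]
red 70 [43.1 45.5 48.1]
start tare [42.3 44.7 47.8]
start red [43.5 46.  48.4]
t 16.35 tip local [-0.  -0.1 44.7] F [-7.1  0.9 13.9] open 0.0
shift [  0.1   0.1 -15.3] turn [-0. -0.  0.]
```

View pics/s19.png

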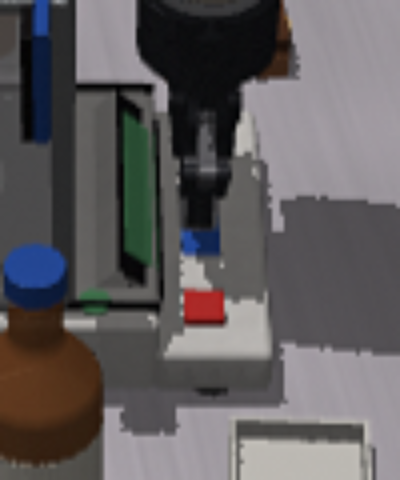

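View pics/w19.png

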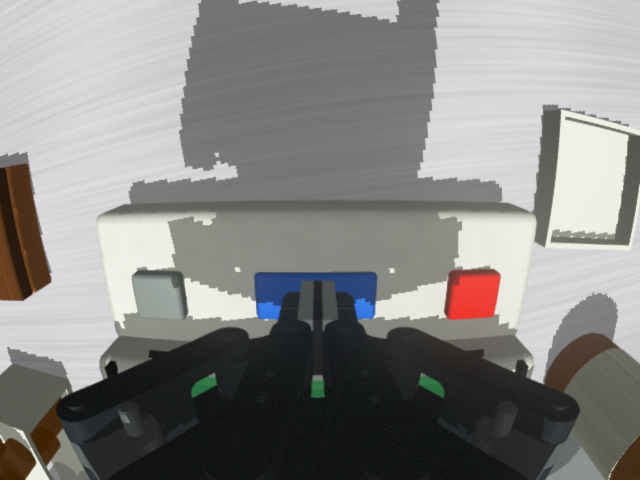

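Emit:
servo_tool --plan '[[[0, 0, 0, -2, 0, 0, 0], [0, 0, 0, -5, 0, 0, 0], [0, 0, 0, -15, 0, 0, 0], [0, 0, 0, -35, 0, 0, 0], [0, 0, 0, -60, 0, 0, 0]]]'

```text
time: 16.77
tool_pos: [452.6, -53.9, 276.2]
tcp_rot: [-0.001, 0.071, 0.997, 0.0]
contact_force: [0.7, -0.1, 0.6]
opening: -0.001
```

Emit:
servo_tool --plan '[[[0, 0, 0, -40, 0, 0, 0], [0, 0, 0, -80, 0, 0, 0], [0, 0, 0, -120, 0, 0, 0], [0, 0, 0, -160, 0, 0, 0], [0, 0, 0, -200, 0, 0, 0]]]'

```text
time: 17.18
tool_pos: [452.9, -53.9, 479.4]
tcp_rot: [0.001, 0.071, 0.997, -0.0]
contact_force: [1.4, -1.1, -0.3]
opening: -0.001
```

Emit:
servo_tool --plan '[[[0, 0, 20, -35, 0, 0, 0], [0, 0, 55, -50, 0, 0, 0], [0, 0, 90, -50, 0, 0, 0], [0, 0, 125, -50, 0, 0, 0], [0, 0, 160, -50, 0, 0, 0]]]'

```text
time: 17.6
tool_pos: [476.0, 105.8, 528.2]
tcp_rot: [0.001, 0.072, 0.997, 0.0]
contact_force: [1.3, -0.3, 0.2]
opening: 0.0
```

Emit:
servo_tool --plan '[[[0, 0, 38, 0, 0, 0, 0], [0, 0, 76, 0, 0, 0, 0], [0, 0, 114, 0, 0, 0, 0], [0, 0, 152, 0, 0, 0, 0], [0, 0, 152, 0, 0, 0, 0]]]'

```text
time: 18.02
tool_pos: [497.4, 260.1, 526.4]
tcp_rot: [-0.0, 0.069, 0.998, 0.001]
contact_force: [-0.2, -0.6, 0.3]
opening: -0.0
```

```bash
python3 - <<'E'
from h import *
s=read_state();print(s["time"],tip(s),s["contact_force"])
P=camera_params("scene");Pt=camera_params("top")
im,d=get_image("scene");cv2.imwrite("pics/s20.png",cv2.resize(im[60:330,150:400,::-1],None,fx=2.2,fy=2.2))
t,dt=get_image("top");cv2.imwrite("pics/t20.png",cv2.resize(t[60:310,270:540,::-1],None,fx=2.2,fy=2.2))
def bl(I,D,P):
    I=I.astype(int);r,g,b=I[...,0],I[...,1],I[...,2];o={}
    out=[]
    for nm,m in [("blue",(b>90)&(b>r*2)&(b>g*1.5)),("red",(r>120)&(r>g*2.5)&(b<r*.5))]:
        for c,s,k in blobs(m):
            oo,dd=ray(P,*c);p=oo+dd*np.median(D[k]);
            if 400<p[0]<700 and -340<p[1]<150: out.append((nm,c.round(1).tolist(),int(s[4]),loc(p).round(1).tolist()))
    return out
for n,a in(("top",bl(t,dt,Pt)),("scene",bl(im,d,P))):
    print(n);[print("  now",x) for x in a]
    f=np.load(n+"0.npz");[print("  st ",x) for x in bl(f["im"],f["d"],Pt if n=="top" else P)]
f=np.load("scene0.npz")
print("key z scene now/start",[np.median(cloud(P,D)[228:242,346:353,2]).round(1) for D in(d,f["d"])])
E
```

```text
18.0167 [497.35734488 260.56996707 353.35221687] [-0.23726632 -0.58539886  0.26791093]
top
  now ('blue', [298.1, 170.6], 179, [193.2, 213.9, 139.8])
  now ('blue', [504.3, 185.5], 161, [218.8, -210.9, 117.7])
  now ('blue', [519.5, 188.0], 157, [217.3, -242.5, 117.7])
  now ('blue', [517.0, 210.4], 164, [169.8, -240.1, 117.7])
  now ('blue', [299.4, 217.1], 203, [88.2, 196.0, 199.7])
  now ('blue', [347.7, 215.4], 77, [86.0, 111.6, 281.2])
  now ('blue', [420.4, 220.9], 218, [82.6, -0.4, 323.3])
  now ('blue', [499.1, 230.8], 172, [123.2, -206.5, 117.6])
  now ('blue', [514.5, 233.3], 163, [121.6, -238.1, 117.8])
  now ('blue', [481.8, 230.4], 79, [87.2, -112.4, 281.4])
  now ('blue', [386.9, 280.4], 227, [-0.1, -0.3, 48.1])
  now ('red', [354.8, 276.7], 94, [-0.5, 69.5, 48.3])
  st  ('blue', [298.0, 170.4], 176, [193.5, 214.0, 140.0])
  st  ('blue', [424.5, 170.6], 175, [164.1, 0.3, 323.7])
  st  ('blue', [484.9, 180.8], 58, [172.2, -111.4, 281.6])
  st  ('blue', [504.4, 185.5], 157, [218.9, -211.1, 117.8])
  st  ('blue', [519.7, 187.8], 151, [217.5, -242.7, 118.2])
  st  ('blue', 
[... 552 characters left out ...]
2.3, 45.3])
  now ('blue', [308.1, 246.2], 137, [87.5, 198.1, 197.5])
  now ('blue', [253.4, 274.6], 156, [192.8, 215.9, 137.9])
  now ('red', [350.5, 256.0], 70, [-1.4, 71.5, 45.7])
  st  ('blue', [271.2, 128.8], 90, [163.3, -7.5, 321.7])
  st  ('blue', [281.1, 147.1], 35, [163.7, -237.9, 116.1])
  st  ('blue', [297.8, 151.8], 141, [121.8, -220.2, 114.7])
  st  ('blue', [310.0, 184.0], 27, [84.7, 114.2, 279.5])
  st  ('blue', [349.3, 234.3], 145, [-0.9, 2.1, 45.9])
  st  ('blue', [308.1, 246.1], 135, [87.5, 198.3, 197.9])
  st  ('blue', [253.5, 274.5], 155, [192.8, 215.8, 137.9])
  st  ('red', [350.5, 256.0], 70, [-1.4, 72.2, 46.3])
key z scene now/start [np.float64(45.4), np.float64(45.8)]
```

View pics/s20.png

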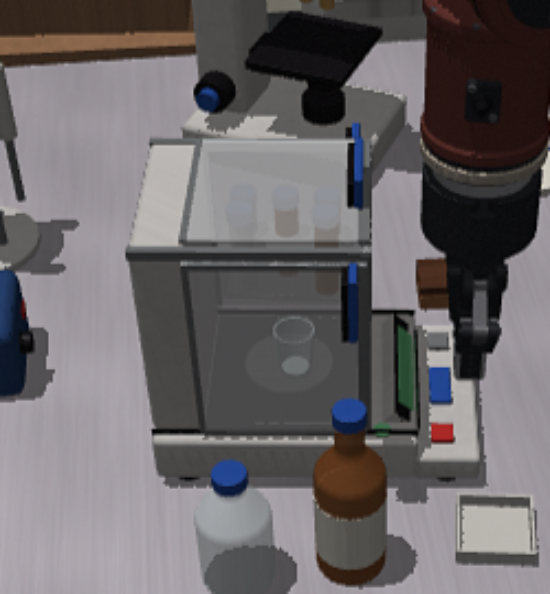

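View pics/t20.png

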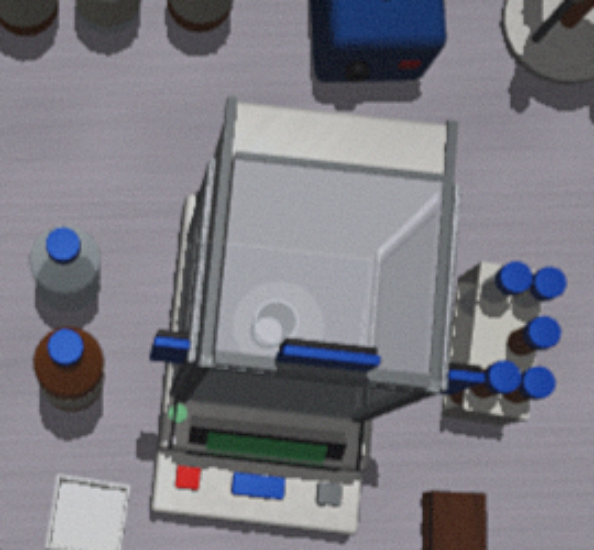

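```bash
python3 -c "
from cell import *
print(close_job())"
```

```text
the job is handed in; nothing more can be done
None
```

I shut the top door and then the right door, pressed the tare key fully and let it spring back. I handed the job in at about 18 s, with the arm well clear of everything.

- **Doors:** I pushed each on its rear pad with the closed fingertips, slowing to 12–18 mm/s before the stop. The top door reached about 24 N against its stop and the right door about 16 N.
- **Tare key:** The fingertip stopped hard at 44.7 mm with about 14 N on it, so the key was fully down. Afterwards its height read 48.1 mm from the top camera, the same as at the start.
- **Final check on the right door:** In the last top view its handle lay 1.2 mm further back than the shut left one. A yaw error of about 0.006 rad in my balance pose would explain that, and the key positions suggest about that much. With that and the hard stop, I take the door as shut.
- **Final check on the rest:** The left door handle, the tube caps, both bottle caps and the red key measured the same as before, within about 1 mm. The beaker, grey key, weight case and weigh boat looked unmoved in the pictures. I did not measure those or check the spatula.
- **Side force on the key:** While pressing I saw about 3 N, then 7 N, of sideways force on the finger. I put it down to friction on the key, since the depth map left about 9 mm of clearance behind the finger, but I did not confirm it.

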